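# Put the isolator handle back and switch the repaired inverter on

## Task

The repaired inverter is closed up: take its isolator handle off the safety hook by pushing the bow back against the sprung keeper until it clears the hook's beak, then lifting it over the beak and out. Turn the handle until its keyways line up with the keys of the isolator spindle on top of the inverter, slide it fully home with the isolator still off, and only then turn it clockwise to the on stop; let go and leave it there. Leave the multimeter, the solder reel and the loose fan where they are.

Things in the scene. Friction and masses are not known exactly. Their poses are not given: they have to be found in the camera images.
- handle: Loose removable isolator handle, black plastic, 118 mm tall, about 0.22 kg, hanging upright on the hook by its bow's top bar. Origin: centre of the socket's mouth (lower end); z up along its axis to the bow. z 0 to 40 mm: block-shaped socket, 34 (x) by 38 (y) mm; z 39 to 52: solid shoulder 16 by 56 mm; above: stirrup bow in its y-z plane. Half a turn about z changes nothing.
- socket_end (a point): Blind end of the handle's bore, on its axis 34 mm above the mouth. The bore is open below: a hole 17 mm (x) by 15.8 mm (y) for the shaft, with two opposite keyways 8.5 mm wide running along the handle's y, 29 mm from end to end, so the keyways lie in the plane of the bow.
- bow_grip (a point): On the handle's axis between the bow's limbs, 90 mm above the mouth: grasp here from above across both limbs, hook and beak standing between the fingers. Limbs upright, flat, 12 mm (x) by 11 mm (y), outer faces at y = +28 and -28 mm (56 mm across), z 46 to 116. Window between them 34 mm wide, 54 mm tall (z 52 to 106). Axes as the handle's.
- bow_bar (a point): Middle of the underside of the bow's top bar, 106 mm above the handle's mouth. The bar is 12 mm thick in x and 12 mm tall. Axes as the handle's.
- hook_seat (a point): On top of the steel hook's bar where the bow hangs, 180 mm above the bench. Axes: x back to the hook's post, -x out to its tip, z up. 8 mm round bar from the post to x = -10 mm, top z = 0, underside -8; tip rises there to z = 25.5, outer face x = -18. Post 30 mm square, front face x = +56, top z = +12; plate on it 40 mm wide, face +52; foot plate on the bench x +25 to +135.
- beak_end (a point): End of the beak into which the tip curls back over the bar: at x = +3 mm, z = +21.5 in hook_seat axes (underside 17.5, top 25.5). It stops a straight lift. Bring bow_bar back to about x = +15 (+11 to +20), pressing the keeper; then up to z = 35 (30 to 42, hook free in the window); then out along -x by 100 mm or more.
- keeper (a joint): Hinge angle of the hook's sprung keeper, a steel flap 14 mm wide, 4 mm thick, 31 mm long, hinged on the bar at x = +22, z = -4 mm in hook_seat axes and leaning forward to the beak's end. 0 = shut at the beak; grows as it is pushed back towards the post, stop at 0.95 rad. A spring shuts it; pushing it with the bow's bar takes about 3 to 6 N.
- keeper_end (a point): Free end of the keeper; shut, it is at x = +6, z = +25 mm in hook_seat axes. Same axes as the hook_seat's when shut.
- inverter: Closed black inverter case, fixed on the bench: 260 mm (x) by 200 mm (y), top 100 mm above the bench, front panel facing -x. Origin on the bench right below the isolator spindle, which is on the centre line 75 mm from the front. Grey isolator flange 76 mm square, 12 mm high, round the spindle; white dot = handle's off direction, white bar = on.
- spindle_seat (a point): Centre of the round shoulder at the foot of the steel isolator spindle, 120 mm above the bench; the handle's mouth rests on it when fully home. Axes turn with the spindle: y along its two keys, z up. Shaft 14 mm round, 30 mm tall, last 6 mm tapered. Keys opposite, 6 mm thick (x), 26 mm end to end (y), 18 mm tall plus a narrower lead of 4 mm.
- isolator (a joint): Rotation of the isolator spindle: 0 = off stop, 1.047 rad (60 degrees) clockwise seen from above = on stop. Starts at off, stays where it is left (friction about 0.15 N m). The loose fit lets the handle turn about 0.1 rad before it takes the keys along.
- multimeter: Bystander: yellow and black multimeter lying on the bench, 80 by 150 by 34 mm (44 over its dial), origin at the centre of its underside.
- solder: Bystander: reel of solder standing on its flange, 60 mm across, 46 mm tall, origin at the centre of its underside.
- fan: Bystander: loose black 80 mm cooling fan lying flat, 25 mm thick, origin at the centre of its underside.

How it is judged:
On the way, in this order (a step that is already met when the one before it is completed fails the run):
1. the bow, still below the beak, has pushed the keeper back (value of joint keeper above 0.25 rad and x of bow_bar in the frame of hook_seat above 0.006 m and z of bow_bar in the frame of hook_seat below 0.02 m), for 0.1 s.
2. the handle is off and clear of the hook and the keeper has sprung shut (horizontal distance between bow_bar and hook_seat above 0.08 m and value of joint keeper below 0.06 rad), for 0.1 s.
3. the handle is fully home on the spindle with the isolator still off (z of handle in the frame of spindle_seat below 0.004 m and horizontal distance between handle and spindle_seat below 0.004 m and angle between the y axis of handle and the y axis of spindle_seat, either way round below 0.2 rad and value of joint isolator below 0.25 rad), for 0.1 s.
At the end, for the whole second after the job is handed in: The isolator stands at on (turned more than 0.96 rad of its 1.047), the handle is fully home and upright on the spindle (mouth within 4 mm of the shoulder and of its centre, keys in the keyways, tilt under 0.1 rad) and at rest, the keeper of the empty hook is shut, and the handle has been let go (value of joint isolator above 0.96 rad and z of handle in the frame of spindle_seat below 0.004 m and horizontal distance between handle and spindle_seat below 0.004 m and angle between the y axis of handle and the y axis of spindle_seat, either way round below 0.2 rad and angle between handle's own z axis and vertical below 0.1 rad and value of joint keeper below 0.06 rad and linear speed of handle below 0.02 m/s); the robot touches nothing.
It fails at once if a bystander (multimeter, solder reel or fan) is moved by more than 30 mm (distance of any of multimeter, solder, fan from where it was at the start of the episode above 0.03 m).
It also fails if it takes over 54 s, if anything falls off the work surface, if the arm or the gripper's body presses on something with over 40 N, if the wrist force passes 120 N, or if a joint passes its speed limit or range.

## Robot

A 7-joint arm with a two-finger parallel gripper is mounted at the origin on the work surface. World frame = base frame: x ahead of the robot, y to its left, z up, the work surface at z = 0. Lengths are in m, angles in rad, forces in N, time in s.
With the tool pointing down it reaches from about 0.4 to 0.85 m from the base axis. Payload 10.4 kg.
Tool frame: the origin (TCP) lies between the finger pads; the fingertips stand ahead of it and the grasp point (between the pads) lies 5 mm behind it (manip.tip_extent is the z of the fingertips in the tool frame, in m); z points along the fingers, y is the line along which they close (so a half turn about z gives the same grasp; the last joint's range is limited). The gripper opens to 85 mm and grips with 20 to 120 N. Pads are 22 mm wide; open, the fingers measure 114 mm over their backs; the gripper's body (76 mm by 85 mm) begins 54 mm behind the grasp point. The pads swing forward as they close: fully open they stand 13 mm farther back than shut.
Start: joints at [1.133, 0.332, -0.065, 1.46, 0.022, 1.35, -0.088], TCP at [0.252, -0.572, 0.245] pointing down, gripper open.
Joint ranges: [-2.6, 2.6], [-0.5, 2.12], [-1.47, 1.34], [0.16, 2.42], [-1.27, 4.41], [0.06, 2.06], [-2.6, 2.6]. Speed limits (rad/s): [2.22, 2.22, 2.79, 2.79, 3.14, 3.14, 3.14].

## Interface

Orientations are given as a unit quaternion [x, y, z, w].
In Python, from workcell import status, viewer, manip gives the robot as it stands.
- The arm moves only by the tool play_rows, never from a script. Its argument "plan" is one flat list of numbers, 7 for each row, row after row: the turn, a rotation vector about the tool's x, y, z in degrees, then the shift along the tool's x, y, z in m, then the opening, from 0 (shut) to 1 (fully open). In form: [ax, ay, az, dx, dy, dz, grip, ax, ay, az, dx, dy, dz, grip, ...]. A call has 1 to 20 rows; each row is the pose to reach, as a shift and turn from the pose commanded when the call began, along the tool's axes at that moment; what a row does not reach only later rows make up. A row lasts 1/8 s, in which the tool goes at most 62.5 mm and 10.7 degrees, less where a joint would pass 70% of its speed; a pose out of reach is approached as far as the arm can. A call with a gripper value outside its range is refused whole. The fingers move at their own pace and stop on an object; "squeeze" is the grip in N (left out, the last holds). Time passes only in rows, so rows that repeat a pose let the fingers close. It gives the time, the measured TCP pose, the force, the opening and the grip force at its end, in the units of the state.
- status.get_obs(): the state, without advancing time (a new reading comes with each control period).
- viewer.camera(name): name is "side" or "top"; returns the picture (480x640x3 uint8, red, green, blue); there is no depth.
- viewer.camera_model(name): a dict with "fx", "fy", "cx", "cy" (pixels), "D" ([k1, k2, p1, p2, k3] as OpenCV has them; the pictures are not rectified), "R" (3x3) and "t" (3): a world point X has camera coordinates R X + t. Camera axes: x right, y down, z forward; pixel columns grow to the right and rows downward; lengths in m; the calibration is good to about 2 mm. A picture is of the moment at which its call begins. camera_model takes no time and is no camera call.
- manip.hand_in(): hands the job in; it is judged then, once.
The state is a dict: "clock": time; "joint_pos": joint angles; "joint_velocities": joint speeds; "tau": joint torques, N m; "position": TCP position; "ee_rot": TCP orientation; "ft_force": force on the tool from outside, world axes, zero at the start; "torque": the same for the moment, N m; "grip_width": opening from 0.0 (shut) to 1.0 (fully open); "grasp_force": force on a finger pad.
Only numpy, scipy, OpenCV 4.12 (cv2) and the standard library are available. Lean on these libraries where they do the work, as an engineer would, in place of code of your own. Each camera call takes 0.05 s, during which the arm holds its last target. There are 200 camera calls.

## Working session

There is one attempt and no reset: what is moved stays moved. The work goes in short steps, Python scripts to look and compute and a tool call to move; the robot and the scene stay as the last step left them, time stands still between calls to the robot, and variables do not carry over. Pictures are saved under pics/ and viewed, at most 10 in all, crops included, and the job is handed in when it is done.

Besides the shell and the picture viewer there is one more tool, called after "Emit:" in YAML: its name, and indented under it one key for each argument. play_rows: Moves the arm, as the interface text tells. Its arguments: {"type":"object","properties":{"plan":{"type":"array","items":{"type":"number"}},"squeeze":{"type":"number"}},"required":["plan"]}

```bash
mkdir -p pics; ls
python3 - <<'E'
from workcell import status, viewer, manip
import cv2
print(status.get_obs(), manip.tip_extent)
for n in("side","top"):
    im=viewer.camera(n); cv2.imwrite(f"pics/{n}0.png",im[:,:,::-1]); print(n,viewer.camera_model(n))
E
```

```text
pics
{'clock': 0.0, 'joint_pos': array([ 1.13339949,  0.33288952, -0.0646821 ,  1.46094699,  0.02157787,
        1.34991133, -0.08847322]), 'joint_velocities': array([ 0.00145645, -0.00015133,  0.00122721, -0.00112219, -0.000596  ,
       -0.00084261, -0.00074609]), 'tau': array([-5.16801847e-04, -6.25446725e+01,  4.94005729e-02, -3.91599011e+01,
        1.62918161e-02,  9.88993765e-03, -3.88287469e-05]), 'position': array([ 0.25172344, -0.57167037,  0.24450215]), 'ee_rot': array([ 9.78566981e-01,  2.05927488e-01, -1.75976720e-04, -7.08873453e-04]), 'ft_force': array([ 0.794692 , -0.0217308,  0.9634445]), 'torque': array([ 0.04116611, -0.06499649, -0.00297782]), 'grasp_force': 0.0, 'grip_width': 1.0061066494659856} 0.014
side {'fx': 433.6930728796003, 'fy': 433.6930728796003, 'cx': 314.8310100904663, 'cy': 242.40651927492542, 'D': array([-0.06829315,  0.        ,  0.        ,  0.        ,  0.        ]), 'R': array([[-0.79533812, -0.60611609, -0.00778246],
       [-0.39560306,  0.52874759, -0.75094887],
       [ 0.45927714, -0.5941795 , -0.66031449]]), 't': array([0.3302924 , 0.27718715, 0.66917086])}
top {'fx': 589.9654133420349, 'fy': 589.9654133420349, 'cx': 319.0101219104833, 'cy': 231.74199225744687, 'D': array([-0.01827876,  0.        ,  0.        ,  0.        ,  0.        ]), 'R': array([[ 0.01452711, -0.99973314, -0.01796162],
       [-0.98853407, -0.01165958, -0.15054713],
       [ 0.15029753,  0.01994269, -0.98843965]]), 't': array([0.01236496, 0.46585766, 1.28378343])}
```

View pics/side0.png

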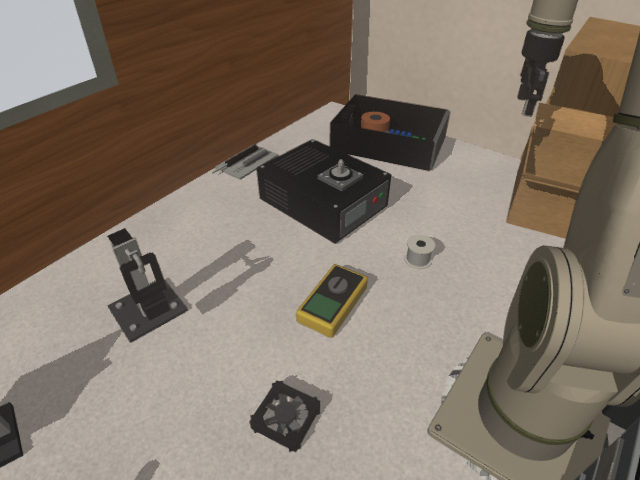

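View pics/top0.png

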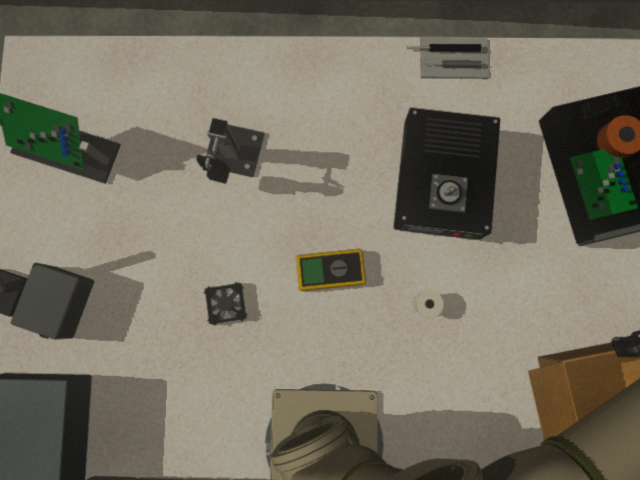

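The side view shows the hook and handle near (140,275) and the spindle at (340,172). In the top view the handle is near (212,165) and the spindle at (449,191). I'll enlarge both places.

Run:
```python
import cv2,numpy as np
s=cv2.imread("pics/side0.png");t=cv2.imread("pics/top0.png")
def c(im,x,y,w,h,k):
    o=cv2.resize(im[y:y+h,x:x+w],None,fx=k,fy=k,interpolation=cv2.INTER_CUBIC); return np.clip(o.astype(float)*1.6+15,0,255).astype(np.uint8)
a=np.hstack([c(t,190,112,80,80,5),c(s,100,225,100,100,4)[:400,:400]])
cv2.imwrite("pics/hook.png",cv2.resize(a,(800,400)))
b=np.hstack([c(t,420,165,57,57,7)[:399,:399],c(s,310,145,57,57,7)])
cv2.imwrite("pics/spin.png",b)
```

```text
(no output)
```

View pics/hook.png

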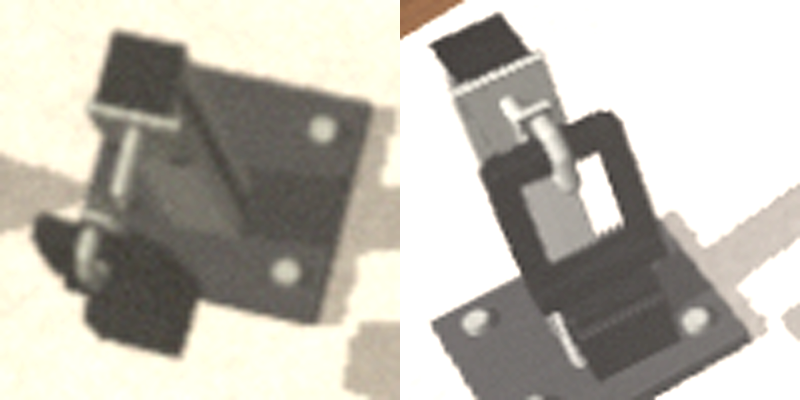

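View pics/spin.png

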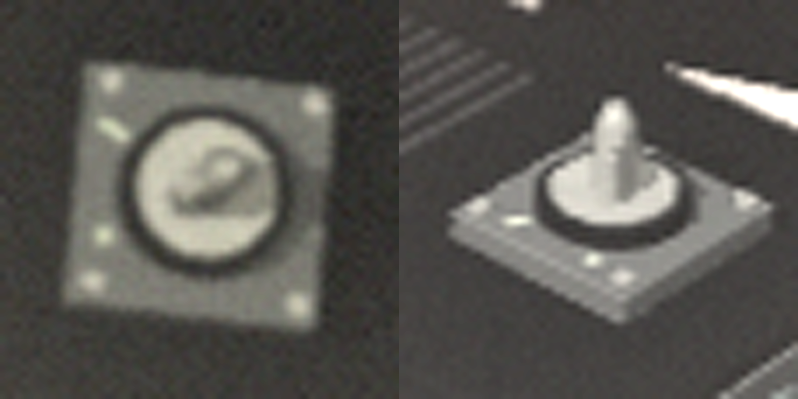

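Side crop: bow window corners at about (520,185), (603,150), (622,225) and (550,265), with the socket's mouth edge from (600,380) to (683,340). Top crop: post top at (115,30)-(187,45). The spindle keys run along (180,205)-(245,165), pointing at the off dot at (103,235). Next I'll fit the poses from these points and check them with an overlay.

```bash
cat > h.py <<'E'
import cv2,numpy as np
from scipy.optimize import least_squares
from scipy.spatial.transform import Rotation as Ro
from workcell import viewer
M={n:viewer.camera_model(n) for n in("side","top")}
def proj(n,X):
    m=M[n];K=np.array([[m['fx'],0,m['cx']],[0,m['fy'],m['cy']],[0,0,1]])
    return cv2.projectPoints(np.atleast_2d(np.float64(X)),cv2.Rodrigues(m['R'])[0],m['t'],K,m['D'])[0][:,0]
def place(p,P): # p=x,y,z,yaw,(tilt x,y)
    r=np.r_[p[4:],[0,0]][:2]
    return Ro.from_euler('z',p[3]).apply(Ro.from_euler('xy',r).apply(np.atleast_2d(P)))+np.array(p[:3])
def fit(obs,p0,free):
    p0=np.array(p0,float)
    def f(q):
        p=p0.copy();p[free]=q
        return np.concatenate([(proj(n,place(p,X))[0]-uv) for n,X,uv in obs])
    s=least_squares(f,p0[free],loss='soft_l1');p=p0.copy();p[free]=s.x
    return p,f(s.x).reshape(-1,2)
tc=lambda x,y:np.array([190+x/5,112+y/5]); sc=lambda x,y:np.array([100+(x-400)/4,225+y/4])
tsp=lambda x,y:np.array([420+x/7,165+y/7]); ssp=lambda x,y:np.array([310+(x-399)/7,145+y/7])
E
cat > a.py <<'E'
from h import *
np.set_printoptions(precision=4,suppress=True)
m=1e-3
hook=[("top",np.array([86,15,12])*m,tc(115,30)),("top",np.array([86,-15,12])*m,tc(187,45)),
("top",np.array([52,20,12])*m,tc(92,107)),("top",np.array([52,-20,12])*m,tc(178,126)),
("side",np.array([86,15,12])*m,sc(431,43)),("side",np.array([86,-15,12])*m,sc(502,13)),
("side",np.array([52,20,12])*m,sc(453,93)),("side",np.array([52,-20,12])*m,sc(542,57))]
hp,r=fit(hook,[.55,.19,.18,-.28],[0,1,3]);print("hook",hp);print(r)
H=[((-6,17,106),"side",sc(520,187)),((-6,-17,106),"side",sc(602,150)),((-6,-17,52),"side",sc(624,224)),((-6,17,52),"side",sc(551,266)),
((-6,28,118),"side",sc(483,172)),((-17,19,0),"side",sc(601,380)),((-17,-19,0),"side",sc(683,340)),((6,-28,118),"side",sc(612,112)),
((-17,19,0),"top",tc(85,330)),((-17,-19,0),"top",tc(182,356))]
H=[(n,np.array(X)*m,uv) for X,n,uv in H]
hd,r=fit(H,[hp[0],hp[1],.074,hp[3],0,0],[0,1,2,3]);print("handle",hd);print(r)
hd2,r=fit(H,[hp[0],hp[1],.074,hp[3],0,0],[0,1,2,3,4,5]);print("handle tilt",hd2)
bb=place(hd,[0,0,.106]);print("bow_bar in hook",Ro.from_euler('z',-hp[3]).apply(bb-hp[:3]))
S=[((0,0,.12),"top",tsp(203,187)),((0,0,.12),"side",ssp(612,187))]
for a in((-38,-38),(38,-38),(38,38),(-38,38)):
    pass
fl=lambda x,y:(x*m,y*m,.112)
S+=[(fl(-38,38),"top",tsp(63,300)),(fl(38,38),"top",tsp(85,63)),(fl(38,-38),"top",tsp(333,90)),(fl(-38,-38),"top",tsp(315,328)),
(fl(38,38),"side",ssp(450,214)),(fl(-38,38),"side",ssp(622,303)),(fl(-38,-38),"side",ssp(773,208))]
S=[(n,np.array(X),uv) for X,n,uv in S]
sp,r=fit(S,[.5,-.2,0,0],[0,1,3]);print("inv",sp);print(r)
# ray-plane for dots/bar
def ray(n,uv,z):
    return least_squares(lambda q:proj(n,[q[0],q[1],z])[0]-uv,[.5,-.2]).x
for nm,o in(("dot",[("top",tsp(103,235)),("side",ssp(593,260))]),("bar",[("top",tsp(115,128)),("side",ssp(516,220))])):
    for n,uv in o:
        q=ray(n,uv,.112)-sp[:2];print(nm,n,q,np.degrees(np.arctan2(q[1],q[0])))
k=ray("top",tsp(180,205),.138)-ray("top",tsp(245,165),.138);print("keys",k,np.degrees(np.arctan2(k[1],k[0])))
k=sp[:2]
np.save("fit.npy",np.array([hp[:4],hd[:4],sp[:4]]))
# overlay
ims={n:cv2.imread(f"pics/{n}0.png") for n in M}
big={n:cv2.resize(i,None,fx=5,fy=5,interpolation=cv2.INTER_CUBIC) for n,i in ims.items()}
def box(x0,x1,y0,y1,z0,z1):
    P=np.array([(x,y,z) for x in(x0,x1) for y in(y0,y1) for z in(z0,z1)])*m
    return [(P[i],P[j]) for i in range(8) for j in range(i) if np.sum(abs(P[i]-P[j])>1e-9)==1]
def draw(p,segs,col):
    for n in M:
        for a,b in segs:
            u=proj(n,place(p,np.array([a,b])))*5+2
            cv2.line(big[n],*[tuple(int(v) for v in q) for q in u],col,1)
draw(hp,box(56,86,-15,15,0,12)+box(52,56,-20,20,0,12)+box(-10,52,-4,4,-8,0)+box(-18,-10,-4,4,-8,25.5)+box(25,135,-2,2,-180,-175),(0,0,255))
draw(hd,box(-17,17,-19,19,0,40)+box(-8,8,-28,28,39,52)+box(-6,6,-28,28,52,118)+box(-6,6,-17,17,52,106),(0,255,0))
def crop(n,x,y):return np.clip(big[n][y*5:y*5+400,x*5:x*5+400].astype(float)*1.5+20,0,255).astype(np.uint8)
cv2.imwrite("pics/ov.png",np.hstack([crop("top",190,112),crop("side",105,225)]))
E
python3 a.py
```

```text
hook [ 0.5853  0.2354  0.18   -0.2115]
[[ 1.28    0.5213]
 [ 1.1051  0.5864]
 [-0.692   0.2973]
 [ 1.146   0.6318]
 [-0.2603  0.4541]
 [-1.0051  0.4121]
 [-1.1855 -0.4558]
 [-0.2743 -2.0466]]
handle [ 0.586   0.2348  0.0727 -0.3286  0.      0.    ]
[[-0.5897 -0.6572]
 [-0.1003  0.1332]
 [ 2.7253  4.8366]
 [ 1.1771  2.7695]
 [-0.6089  0.4065]
 [-2.0775 -0.8373]
 [-1.4506 -0.3565]
 [-0.2099 -2.7433]
 [ 4.0448  0.5781]
 [ 0.6251  0.9472]]
handle tilt [ 0.5868  0.2369  0.0737 -0.2912  0.0216 -0.0118]
bow_bar in hook [[ 0.0009 -0.0004 -0.0013]]
inv [ 0.5392 -0.2565  0.     -0.096 ]
[[ 0.3347  0.9694]
 [-1.1388 -0.0635]
 [ 0.195   1.2749]
 [-0.0194  0.2788]
 [ 0.2377  0.1285]
 [ 0.2044  1.0725]
 [-1.4495 -0.3185]
 [-0.6917 -0.4812]
 [-0.9731 -0.6811]]
dot top [-0.0113  0.0295] 110.96369974911102
dot side [-0.0152  0.0276] 118.81569002268182
bar top [0.0219 0.0253] 49.17195599506578
bar side [0.0185 0.0233] 51.51831862197968
keys [-0.0123  0.0195] 122.37372844921173
```

View pics/ov.png

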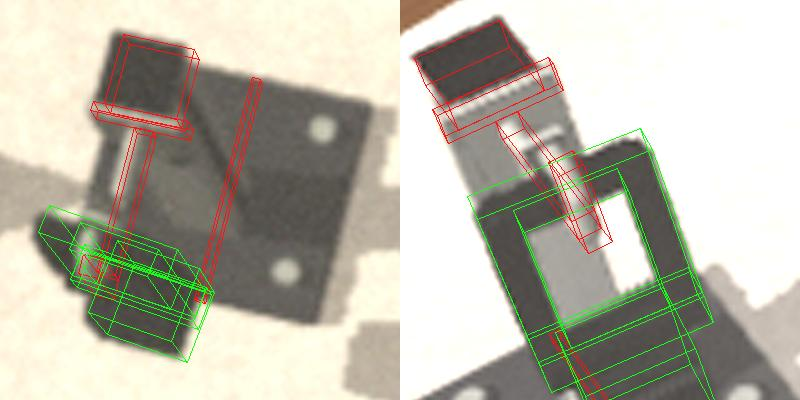

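```bash
python3 - <<'E'
import re
s=open('a.py').read()
i=s.index("H=[((");j=s.index("H=[(n,")
s=s[:i]+'''H=[((-6,17,106),"side",sc(520,187)),((7,-17,52),"side",sc(618,226)),((6,28,118),"side",sc(483,168)),((-17,19,0),"side",sc(601,380)),((-17,-19,0),"side",sc(683,340)),((6,-28,118),"side",sc(608,111)),((-6,-28,118),"side",sc(622,122)),
((-17,19,0),"top",tc(85,330)),((-17,-19,0),"top",tc(182,356)),((17,-19,40),"top",tc(198,285)),((6,28,118),"top",tc(38,214))]
'''+s[j:]
s=s.replace('''("side",np.array([52,20,12])*m,sc(453,93)),("side",np.array([52,-20,12])*m,sc(542,57))''','')
open('a.py','w').write(s)
E
python3 a.py
```

```text
hook [ 0.5861  0.2363  0.18   -0.222 ]
[[ 1.3133  0.1382]
 [ 1.098   0.3469]
 [-0.8202 -0.1508]
 [ 0.9629  0.3766]
 [-0.5122  0.2547]
 [-1.1933  0.3092]]
handle [ 0.5836  0.2362  0.0722 -0.2657  0.      0.    ]
[[ 0.1193  1.0409]
 [ 1.5543  0.718 ]
 [-2.3329 -0.9581]
 [-0.9481  0.7161]
 [-0.802   0.2749]
 [ 0.4906 -1.6805]
 [-0.1678 -0.392 ]
 [ 3.6894  2.3543]
 [ 0.6259  1.7185]
 [-1.0493 -3.2139]
 [ 0.676  -0.1222]]
handle tilt [ 0.5849  0.2353  0.0727 -0.2897 -0.0073 -0.0272]
bow_bar in hook [[-0.0025 -0.0006 -0.0018]]
inv [ 0.5392 -0.2565  0.     -0.096 ]
[[ 0.3347  0.9694]
 [-1.1388 -0.0635]
 [ 0.195   1.2749]
 [-0.0194  0.2788]
 [ 0.2377  0.1285]
 [ 0.2044  1.0725]
 [-1.4495 -0.3185]
 [-0.6917 -0.4812]
 [-0.9731 -0.6811]]
dot top [-0.0113  0.0295] 110.96369974911102
dot side [-0.0152  0.0276] 118.81569002268182
bar top [0.0219 0.0253] 49.17195599506578
bar side [0.0185 0.0233] 51.51831862197968
keys [-0.0123  0.0195] 122.37372844921173
```

View pics/ov.png

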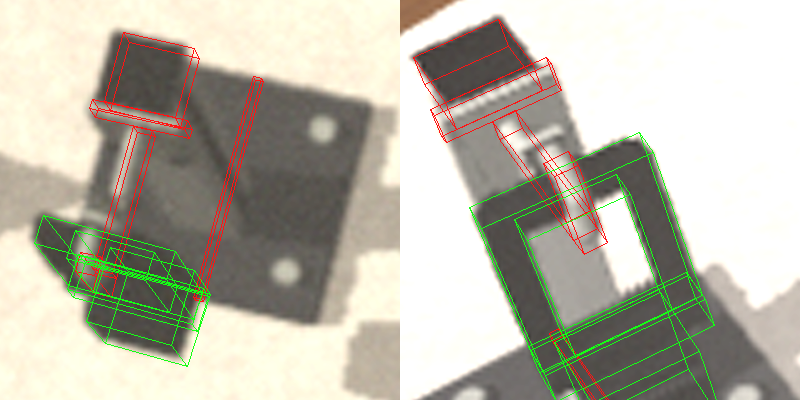

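The fit holds together: the handle hangs at (0.584, 0.236) with its mouth at 0.073, against an expected 0.074. bow_bar sits about 2 mm from hook_seat. Next, a helper that turns world targets into tool-axis moves.

```bash
cat > g.py <<'E'
import sys,numpy as np
from scipy.spatial.transform import Rotation as Ro
from workcell import status
# usage: g.py x y z angle_of_tool_x_deg ; tool pointing down
def rel(T,ang,o):
    R=Ro.from_quat(o['ee_rot']);a=np.radians(ang)/2
    Rt=Ro.from_quat([np.cos(a),np.sin(a),0,0])
    return np.degrees((R.inv()*Rt).as_rotvec()),R.inv().apply(np.array(T)-o['position'])
if __name__=="__main__":
    o=status.get_obs();v=list(map(float,sys.argv[1:]))
    for i in range(0,len(v),4):
        a,d=rel(v[i:i+3],v[i+3],o);print(np.round(a,2),np.round(d,4))
    print(o['position'].round(4),o['ft_force'].round(1),round(o['clock'],2))
E
python3 g.py .252 -.572 .35 23.8  .584 .237 .35 -14 .584 .237 .24 -14
```

```text
[-0.07  0.   -0.04] [ 1.000e-04  2.000e-04 -1.054e-01]
[-7.000e-02  3.000e-02  3.776e+01] [ 0.63   -0.6064 -0.1047]
[-7.000e-02  3.000e-02  3.776e+01] [ 0.63   -0.6063  0.0053]
[ 0.2517 -0.5717  0.2446] [ 0.1  0.9 -0.5] 0.1
```

Emit:
play_rows:
  plan: [0, 0, 0, 0, 0, -0.055, 1, 0, 0, 0, 0, 0, -0.105, 1, 0, 0, 3, 0.04, -0.0385, -0.105, 1, 0, 0, 6, 0.08, -0.077, -0.105, 1, 0, 0, 9, 0.12, -0.1155, -0.105, 1, 0, 0, 12, 0.16, -0.154, -0.105, 1, 0, 0, 15, 0.2, -0.1925, -0.105, 1, 0, 0, 18, 0.24, -0.231, -0.105, 1, 0, 0, 21, 0.28, -0.2695, -0.105, 1, 0, 0, 24, 0.32, -0.308, -0.105, 1, 0, 0, 27, 0.36, -0.3465, -0.105, 1, 0, 0, 30, 0.4, -0.385, -0.105, 1, 0, 0, 33, 0.44, -0.4235, -0.105, 1, 0, 0, 36, 0.48, -0.462, -0.105, 1, 0, 0, 37.8, 0.52, -0.5, -0.105, 1, 0, 0, 37.8, 0.56, -0.539, -0.105, 1, 0, 0, 37.8, 0.6, -0.5775, -0.105, 1, 0, 0, 37.8, 0.63, -0.606, -0.105, 1, 0, 0, 37.8, 0.63, -0.606, -0.105, 1, 0, 0, 37.8, 0.63, -0.606, -0.105, 1]
  squeeze: 60

```text
clock: 2.6
position: [0.5842, 0.2361, 0.3499]
ee_rot: [0.993, -0.122, -0.0, 0.0]
ft_force: [-0.3, -0.9, -0.3]
grip_width: 0.999
grasp_force: 0.0
```

```bash
python3 g.py .584 .237 .24 -13.5 .584 .237 .159 -13.5
```

```text
[ 0.04  0.03 -0.54] [-0.0004 -0.0009  0.1099]
[ 0.04  0.03 -0.54] [-0.0003 -0.001   0.1909]
[0.5842 0.2361 0.3499] [-0.3 -0.9 -0.3] 2.6
```

Emit:
play_rows:
  plan: [0, 0, 0, 0, -0.001, 0.04, 1, 0, 0, 0, 0, -0.001, 0.08, 1, 0, 0, 0, 0, -0.001, 0.11, 1, 0, 0, 0, 0, -0.001, 0.13, 1, 0, 0, 0, 0, -0.001, 0.15, 1, 0, 0, 0, 0, -0.001, 0.17, 1, 0, 0, 0, 0, -0.001, 0.19, 1, 0, 0, 0, 0, -0.001, 0.19, 1]

```text
clock: 3.6
position: [0.5838, 0.237, 0.1585]
ee_rot: [0.993, -0.122, -0.001, 0.001]
ft_force: [-0.5, 0.5, 1.3]
grip_width: 1.0
grasp_force: 0.0
```

```bash
python3 - <<'E'
from workcell import viewer
import cv2,numpy as np
s=viewer.camera("side")[:,:,::-1];t=viewer.camera("top")[:,:,::-1]
c=lambda im,x,y:np.clip(cv2.resize(im[y:y+100,x:x+100],(400,400),interpolation=cv2.INTER_CUBIC)*1.5+15.,0,255)
cv2.imwrite("pics/g1.png",np.hstack([c(t,170,100),c(s,95,205)]))
E
python3 g.py
```

```text
[0.5846 0.2377 0.1606] [ 0.5  0.6 -0. ] 3.7[ WARN:0@0.757] global loadsave.cpp:1063 imwrite_ Unsupported depth image for selected encoder is fallbacked to CV_8U.
```

View pics/g1.png

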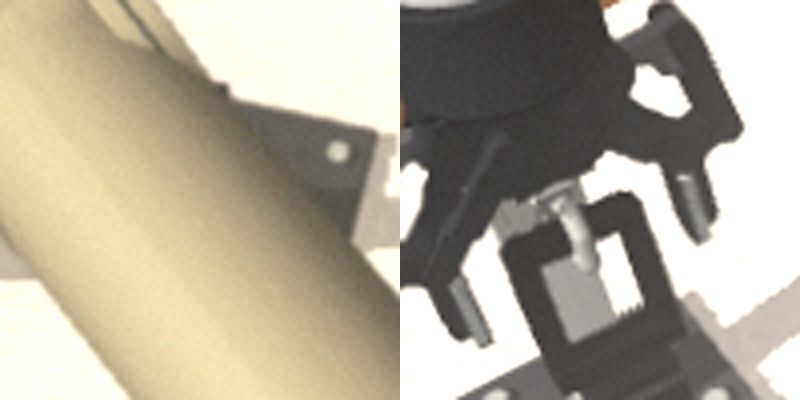

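The side view shows the fingers straddling the bow: tips at (475,340) and (705,240), hook in the middle. I'll close on it.

Emit:
play_rows:
  plan: [0, 0, 0, 0, 0, 0, 0.3, 0, 0, 0, 0, 0, 0, 0.3, 0, 0, 0, 0, 0, 0, 0.3, 0, 0, 0, 0, 0, 0, 0.3, 0, 0, 0, 0, 0, 0, 0.3, 0, 0, 0, 0, 0, 0, 0.3, 0, 0, 0, 0, 0, 0, 0.3, 0, 0, 0, 0, 0, 0, 0.3]
  squeeze: 60

```text
clock: 4.7
position: [0.585, 0.2379, 0.1613]
ee_rot: [0.993, -0.122, 0.001, -0.0]
ft_force: [-0.2, -0.3, 5.9]
grip_width: 0.645
grasp_force: 62.6
```

```bash
python3 g.py .584 .237 .16 -13.5
```

```text
[-0.06 -0.08 -0.53] [-0.0007  0.0011  0.0013]
[0.585  0.2379 0.1613] [-0.2 -0.3  5.9] 4.7
```

Emit:
play_rows:
  plan: [0, 0, 0, 0, 0, -0.002, 0.3, 0, 0, 0, 0, 0, -0.002, 0.3, 0, 0, 0, 0.003, 0, -0.002, 0.3, 0, 0, 0, 0.006, 0, -0.002, 0.3, 0, 0, 0, 0.009, 0, -0.002, 0.3, 0, 0, 0, 0.012, 0, -0.002, 0.3, 0, 0, 0, 0.015, 0, -0.002, 0.3, 0, 0, 0, 0.017, 0, -0.002, 0.3, 0, 0, 0, 0.017, 0, -0.002, 0.3, 0, 0, 0, 0.017, 0, -0.002, 0.3, 0, 0, 0, 0.017, 0, -0.002, 0.3]

```text
clock: 6.08
position: [0.599, 0.2344, 0.1623]
ee_rot: [0.993, -0.121, -0.002, 0.0]
ft_force: [-12.9, 0.1, 4.6]
grip_width: 0.651
grasp_force: 64.0
```

```bash
python3 g.py .584 .237 .16 -13.5
python3 - <<'E'
from workcell import viewer
import cv2,numpy as np
s=viewer.camera("side")[:,:,::-1]
cv2.imwrite("pics/g2.png",np.clip(cv2.resize(s[215:315,85:195],(660,600),interpolation=cv2.INTER_CUBIC)*1.5+15.,0,255).astype(np.uint8))
E
```

```text
[ 0.06  0.2  -0.43] [-0.0151  0.0011  0.0024]
[0.599  0.2344 0.1623] [-12.9   0.1   4.6] 6.08
```

View pics/g2.png

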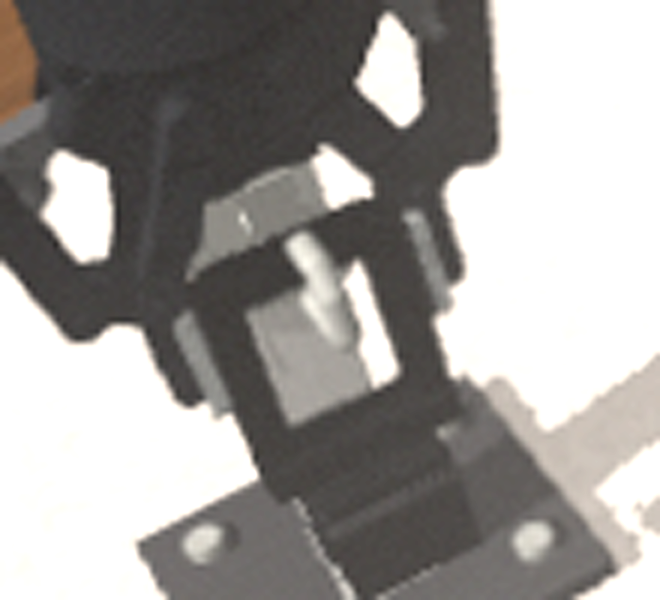

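Emit:
play_rows:
  plan: [0, 0, 0, 0.002, 0, -0.002, 0.3, 0, 0, 0, 0.002, 0, -0.004, 0.3, 0, 0, 0, 0.002, 0, -0.007, 0.3, 0, 0, 0, 0.002, 0, -0.01, 0.3, 0, 0, 0, 0.002, 0, -0.01, 0.3]

```text
clock: 6.75
position: [0.6015, 0.2336, 0.1716]
ee_rot: [0.993, -0.121, -0.002, 0.0]
ft_force: [-6.9, 1.6, -3.0]
grip_width: 0.646
grasp_force: 65.1
```

The bow rose 9 mm with no resistance, so it is past the beak. Next I'll lift it over and bring it out.

Emit:
play_rows:
  plan: [0, 0, 0, 0, 0, -0.006, 0.3, 0, 0, 0, 0, 0, -0.012, 0.3, 0, 0, 0, 0, 0, -0.018, 0.3, 0, 0, 0, 0, 0, -0.024, 0.3, 0, 0, 0, 0, 0, -0.025, 0.3, 0, 0, 0, 0, 0, -0.025, 0.3]

```text
clock: 7.5
position: [0.6033, 0.2326, 0.1975]
ee_rot: [0.992, -0.122, 0.0, 0.0]
ft_force: [0.9, 0.3, -2.3]
grip_width: 0.646
grasp_force: 65.6
```

Run:
```python
from workcell import viewer
import cv2,numpy as np
s=viewer.camera("side")[:,:,::-1]
cv2.imwrite("pics/g3.png",np.clip(cv2.resize(s[205:305,85:195],(660,600),interpolation=cv2.INTER_CUBIC)*1.5+15.,0,255).astype(np.uint8))
```

```text
(no output)
```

View pics/g3.png

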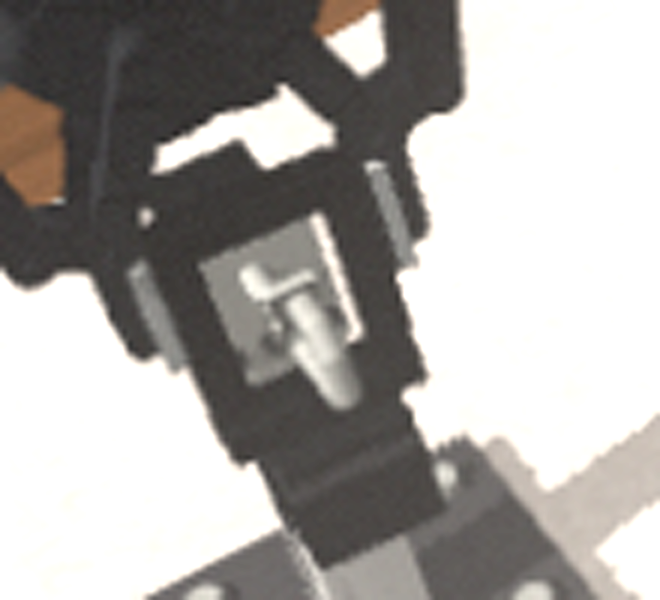

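The hook sits free in the window, with the beak at (320,290) below the bar. Now out along -x.

Emit:
play_rows:
  plan: [0, 0, 0, -0.01, 0, 0, 0.3, 0, 0, 0, -0.02, 0.0005, 0, 0.3, 0, 0, 0, -0.03, 0.0005, 0, 0.3, 0, 0, 0, -0.045, 0.001, 0, 0.3, 0, 0, 0, -0.06, 0.001, 0, 0.3, 0, 0, 0, -0.08, 0.002, 0, 0.3, 0, 0, 0, -0.1, 0.002, 0, 0.3, 0, 0, 0, -0.12, 0.0025, 0, 0.3, 0, 0, 0, -0.12, 0.0025, 0, 0.3, 0, 0, 0, -0.12, 0.0025, 0, 0.3, 0, 0, 0, -0.12, 0.0025, -0.05, 0.3, 0, 0, 0, -0.12, 0.0025, -0.1, 0.3, 0, 0, 0, -0.12, 0.0025, -0.1, 0.3]

```text
clock: 9.18
position: [0.4877, 0.2604, 0.3011]
ee_rot: [0.992, -0.123, 0.003, -0.002]
ft_force: [0.5, -0.1, -3.0]
grip_width: 0.647
grasp_force: 65.7
```

```bash
python3 g.py .51 -.08 .30 24 .5392 -.2565 .30 24
```

```text
[ -0.14  -0.35 -38.08] [1.045e-01 3.247e-01 2.000e-04]
[ -0.14  -0.35 -38.08] [ 1.757e-01  4.888e-01 -1.000e-04]
[0.4877 0.2604 0.3011] [ 0.5 -0.1 -3. ] 9.18
```

Emit:
play_rows:
  plan: [0, 0, -4, 0.0175, 0.049, 0, 0.3, 0, 0, -8, 0.035, 0.098, 0, 0.3, 0, 0, -12, 0.0525, 0.147, 0, 0.3, 0, 0, -16, 0.07, 0.196, 0, 0.3, 0, 0, -20, 0.0875, 0.245, 0, 0.3, 0, 0, -24, 0.105, 0.294, 0, 0.3, 0, 0, -28, 0.123, 0.343, 0, 0.3, 0, 0, -32, 0.14, 0.392, 0, 0.3, 0, 0, -36, 0.158, 0.44, 0, 0.3, 0, 0, -38, 0.167, 0.465, 0, 0.3, 0, 0, -38, 0.176, 0.489, 0, 0.3, 0, 0, -38, 0.176, 0.489, 0.02, 0.3, 0, 0, -38, 0.176, 0.489, 0.04, 0.3, 0, 0, -38, 0.176, 0.489, 0.04, 0.3, 0, 0, -38, 0.176, 0.489, 0.04, 0.3]

```text
clock: 11.05
position: [0.5384, -0.2576, 0.258]
ee_rot: [0.978, 0.208, 0.0, 0.0]
ft_force: [-0.5, -0.0, -1.3]
grip_width: 0.645
grasp_force: 65.5
```

```bash
python3 - <<'E'
from workcell import viewer
import cv2,numpy as np
s=viewer.camera("side")[:,:,::-1];cv2.imwrite("pics/side4.png",s)
t=viewer.camera("top")[:,:,::-1];cv2.imwrite("pics/top4.png",t)
c=lambda im,x,y:cv2.resize(im[y:y+120,x:x+80],(400,600),interpolation=cv2.INTER_CUBIC)*1.5+15.
cv2.imwrite("pics/g4.png",np.clip(np.hstack([c(t,410,140),c(s,300,85)]),0,255).astype(np.uint8))
E
python3 g.py .5392 -.2565 .26 24
```

```text
[ 0.07 -0.06 -0.04] [ 0.0011 -0.0008 -0.0017]
[ 0.5385 -0.2576  0.2583] [ 0.2 -0.2 -2. ] 11.15
```

View pics/g4.png

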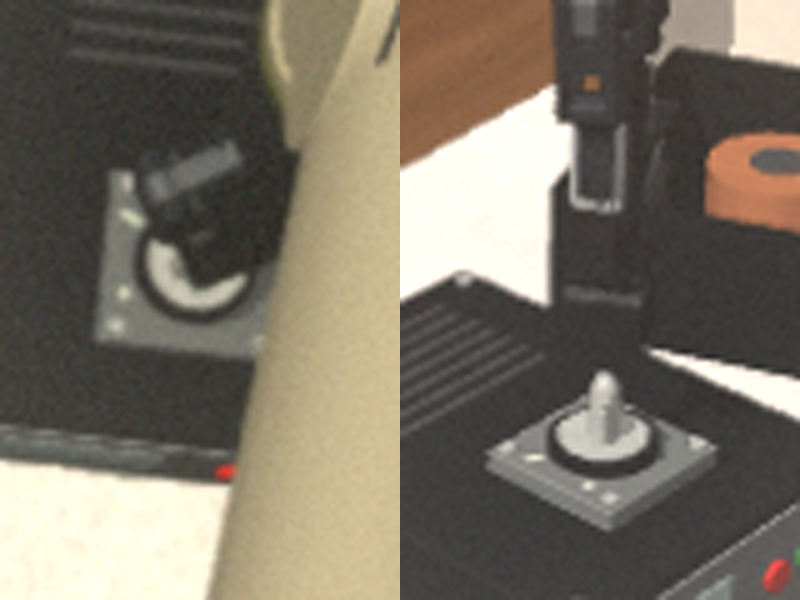

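The spindle shaft is at (603,375-440) in the side crop, with the handle's socket right above it, black on black. That was my tenth picture, so from here I'll measure numerically: differencing for the handle, centroids for the marks.

```bash
cat > b.py <<'E'
from h import *
from workcell import viewer,status
m=1e-3;np.set_printoptions(precision=4,suppress=True)
sp=np.load("fit.npy")[2]
s0=cv2.imread("pics/side0.png").astype(float);t0=cv2.imread("pics/top0.png").astype(float)
def ray(n,uv,z): return least_squares(lambda q:proj(n,[q[0],q[1],z])[0]-uv,[.5,-.2]).x
# marks by centroid in 7x7 window round their picked pixel
def cen(im,uv,r=3):
    u,v=np.round(uv).astype(int);w=im[v-r:v+r+1,u-r:u+r+1].mean(2);w=np.clip(w-np.percentile(w,70),0,None)
    y,x=np.mgrid[-r:r+1,-r:r+1];return np.array([u+(w*x).sum()/w.sum(),v+(w*y).sum()/w.sum()])
S={}
for n,im,f,d,b,sc4 in(("top",t0,tsp,(103,235),(115,128),[(112,82),(315,103),(298,304),(92,281)]),("side",s0,ssp,(593,260),(516,220),[(480,205),(623,276),(745,199)])):
    # screws give flange centre & yaw independent of shoulder
    q=[ray(n,cen(im,f(*p)),.112) for p in sc4]
    c=(q[0]+q[2])/2
    dd=ray(n,cen(im,f(*d),2),.112)-c;bb=ray(n,cen(im,f(*b)),.112)-c;S[n]=c
    print(n,"centre",c,"dot",np.degrees(np.arctan2(*dd[::-1])),"bar",np.degrees(np.arctan2(*bb[::-1])),"diag",np.linalg.norm(q[0]-q[2]))
# handle silhouette, side
ims=np.mean([viewer.camera("side")[:,:,::-1].astype(float) for _ in range(8)],0);np.save("s_now.npy",ims)
ims_t=np.mean([viewer.camera("top")[:,:,::-1].astype(float) for _ in range(4)],0);np.save("t_now.npy",ims_t)
o=status.get_obs();print(o['position'])
g=np.abs(ims-cv2.GaussianBlur(s0,(3,3),0)).mean(2)
for v in range(118,166,2): print(v,' '.join('%2d'%min(99,g[v:v+2,u:u+2].mean()) for u in range(320,362,2)))
P=lambda x,y,z:np.round(proj("side",place([*o['position'][:2],o['position'][2]-.0873,np.radians(24)],np.array([[x,y,z]])*m))[0],1)
for c in((-17,19,0),(17,19,0),(-17,-19,0),(17,-19,0),(-17,19,40),(17,19,40)): print(c,P(*c))
E
python3 b.py
```

```text
top centre [ 0.5423 -0.2568] dot 113.80670138745424 bar 54.54387600291907 diag 0.08800742334252136
side centre [ 0.5385 -0.2606] dot 113.14878612031315 bar 53.7622686545566 diag 0.08604705486312138
[ 0.538  -0.2576  0.2573]
118  2  3  2  2  2  4  7 44 10  7  7 20 18  4  3  2  1  2  2  2  6
120  2  2  2  2  2  9 10 54  7  6  7 22 18  3  3  1  2  2  2  1  9
122  2  2  2  2  4 14  8 52  5  6  5 24 19  3  2  1  2  2  1  1  7
124  2  2  2  2  6  9  4 59 39 24 21 36 17  3  2  1  1  1  1  1  7
126  2  2  2  3  5  9  2 15 29 34 41 40  5  3  2  2  1  1  0  0  6
128  2  2  2  2  5 10  0  1  1  0  1  2  1  3  2  1  1  1  1  0  2
130  1  2  2  2  6  9  1  0  0  0  0  1  3  4  2  1  2  1  0  0  1
132  2  2  2  2  6  9  1  1  0  1  1  2  4  4  2  1  1  1  1  0  1
134  2  3  2  3  5  9  2  1  0  1  1  3  4  4  3  3  1  1  2  1  1
136  2  2  2  1  6  8  1  1  0  1  1  3  5  4  4  2  0  1  2  1  1
138  2  2  2  2  4  8  1  1  1  0  1  2  4  3  3  0  1  1  1  1  1
140  5  1  2  1  5  8  1  1  2  1  1  2  4  2  1  2  1  1  2  0  0
142  8  8  7  2  5  8  7 15 11  8  6  4  3  3  1  3  1  2  1  1  1
144  
[... 194 characters left out ...]
0
150  1  1  1  0  0  1  1  2  1  1  1  1  1  1  4  2  1  1  1  1  0
152  2  2  1  0  0  0  1  1  1  1  1  1  1  1  7  2  1  1  0  0  1
154  4  4  4  3  1  0  1  1  1  1  1  2  1  4  7 27 21 14 14  7  2
156  3  4  5  3  2  0  0  1  0  1  1  1  1  2  5  7 14 20 17 15 25
158  5  3  3  2  1  1  0  0  2  5  9  9  1  1  1  1  6  8 11 12  7
160  4  3  1  1  0  2  0  0  4 11 10  4  3  1  0  0  1  0  4 12 12
162  1  1  1  1  1  1  0  1 11  5  1  2  4  1  1  0  1  0  2  4  6
164  0  0  1  0  0  2  5  8  7  2  4  3  7  4  1  0  0  0  3  4  4
(-17, 19, 0) [346.7 157.4]
(17, 19, 0) [331.4 155.7]
(-17, -19, 0) [349.7 149. ]
(17, -19, 0) [334.8 147.3]
(-17, 19, 40) [347.5 140.9]
(17, 19, 40) [331.7 139.2]
```

```bash
cat > c.py <<'E'
from h import *
from workcell import status
m=1e-3;np.set_printoptions(precision=1,suppress=True,linewidth=200)
hd=np.load("fit.npy")[1];o=status.get_obs();tp=o['position']
cur=[*tp[:2],tp[2]-.0873,np.radians(24)]
print("hook line pred z40",proj("side",place(hd,np.array([(-17,19,40),(-17,-19,40),(-17,19,0),(-17,-19,0)])*m)).ravel(),"obs approx 145 307.5 165 300")
print("fingertip pred",proj("side",place([*tp,np.radians(24)],np.array([(-11,28,-14),(11,28,-14),(-11,34,-14),(11,34,-14)])*m)).ravel())
im=np.load("s_now.npy").mean(2)
for v in range(120,164): print(v,' '.join('%3d'%im[v,u] for u in range(328,356)))
E
python3 c.py
```

```text
hook line pred z40 [142.9 305.4 164.4 294.9 149.3 320.7 169.9 310.3] obs approx 145 307.5 165 300
fingertip pred [344.5 128.  334.  127.  343.9 129.3 333.4 128.3]
120 165 165 164 121  57  38 100  65  37  33  34  35  37  35  43  63  63  36  28  26  24  36  38  34  33  28  25  25
121 163 164 141  73  27  38 101  62  37  31  35  36  36  35  42  64  61  36  27  26  27  37  36  34  33  28  26  26
122 161 151  87  33  27  42 101  62  36  32  35  37  35  34  44  63  62  36  27  27  30  37  35  33  33  27  25  25
123 162 137  71  29  29  46 101  62  33  33  35  34  33  33  44  64  63  37  27  27  29  36  33  33  33  26  26  26
124 165 139  72  29  29  43 101  80  60  44  39  37  35  34  51  65  62  36  28  28  30  34  34  34  31  27  26  25
125 165 139  72  29  30  34  83  99  96  80  82  62  59  75  66  86  61  34  27  27  29  32  32  32  30  27  26  25
126 162 137  70  29  29  30  46  77  86  80  90  73  77  92  82  87  50  31  27  27  28  29  30  29  29  28  27  26
127 160 135  70  29  29  29  30  32  37  40  46  51  57  61  65  47  32  30  28  27  28  29  28  29  29  29  29  28
128 160 1
[... 3466 characters left out ...]
 154
158  30  30  29  29  29  29  29  29  28  28  29  29  29  29  29  28  29  29  29  28  28  28  28  28  29  34  55  74
159  29  30  29  30  29  29  29  29  29  29  29  60  85  72  41  29  29  29  29  28  28  29  29  28  28  29  28  30
160  30  30  29  29  29  29  29  29  28  29  32 107 126 122  79  38  28  28  28  29  28  29  29  28  28  28  28  28
161  30  30  28  29  30  29  29  29  29  28  69 119 147 134 101  58  32  29  29  28  28  29  28  29  28  28  29  29
162  29  29  29  30  30  29  29  29  29  35  94 127 136 125 107  71  37  28  28  29  28  28  29  29  29  29  29  28
163  30  30  29  29  30  29  29  29  29  47 101 119 121 116 100  68  38  29  29  29  28  29  29  28  29  28  28  28
```

Side-camera measurement: the handle sits about 1.7 mm towards tool -x in the grip and is centred along y. The spindle is at about (0.539, -0.258), with the off direction near 114°, so the yaw is already right. I'll correct by about 2 mm and go down gently.

```bash
python3 g.py .5404 -.2575 .232 24
```

```text
[ 0.    0.   -0.04] [0.0022 0.0009 0.0253]
[ 0.538  -0.2576  0.2573] [ 0.2 -0.3 -2.5] 11.75
```

Emit:
play_rows:
  plan: [0, 0, 0, 0.002, 0.001, 0, 0.3, 0, 0, 0, 0.002, 0.001, 0.005, 0.3, 0, 0, 0, 0.002, 0.001, 0.01, 0.3, 0, 0, 0, 0.002, 0.001, 0.014, 0.3, 0, 0, 0, 0.002, 0.001, 0.017, 0.3, 0, 0, 0, 0.002, 0.001, 0.02, 0.3, 0, 0, 0, 0.002, 0.001, 0.023, 0.3, 0, 0, 0, 0.002, 0.001, 0.025, 0.3, 0, 0, 0, 0.002, 0.001, 0.025, 0.3]

```text
clock: 12.88
position: [0.5403, -0.2576, 0.2322]
ee_rot: [0.978, 0.208, -0.0, -0.0]
ft_force: [0.0, -0.7, -1.9]
grip_width: 0.649
grasp_force: 65.5
```

```bash
python3 g.py .5404 -.2575 .232 24
```

```text
[-0.    0.01 -0.03] [ 0.0002 -0.0001  0.0002]
[ 0.5403 -0.2576  0.2322] [ 0.  -0.7 -1.9] 12.88
```

Emit:
play_rows:
  plan: [0, 0, 0, 0, 0, 0.002, 0.3, 0, 0, 0, 0, 0, 0.004, 0.3, 0, 0, 0, 0, 0, 0.006, 0.3, 0, 0, 0, 0, 0, 0.006, 0.3]

```text
clock: 13.38
position: [0.5402, -0.2577, 0.2261]
ee_rot: [0.978, 0.208, -0.0, -0.0]
ft_force: [-0.5, 0.7, -1.3]
grip_width: 0.649
grasp_force: 65.5
```

Emit:
play_rows:
  plan: [0, 0, 0, 0, 0, 0.002, 0.3, 0, 0, 0, 0, 0, 0.004, 0.3, 0, 0, 0, 0, 0, 0.006, 0.3, 0, 0, 0, 0, 0, 0.006, 0.3]

```text
clock: 13.88
position: [0.5403, -0.2577, 0.2201]
ee_rot: [0.978, 0.208, -0.0, 0.0]
ft_force: [-0.3, -0.2, -1.3]
grip_width: 0.643
grasp_force: 65.6
```

Emit:
play_rows:
  plan: [0, 0, 0, 0, 0, 0.002, 0.3, 0, 0, 0, 0, 0, 0.004, 0.3, 0, 0, 0, 0, 0, 0.006, 0.3, 0, 0, 0, 0, 0, 0.008, 0.3, 0, 0, 0, 0, 0, 0.008, 0.3]

```text
clock: 14.5
position: [0.5403, -0.2577, 0.2121]
ee_rot: [0.978, 0.208, -0.0, 0.0]
ft_force: [-0.1, -1.0, -2.3]
grip_width: 0.647
grasp_force: 65.6
```

Emit:
play_rows:
  plan: [0, 0, 0, 0, 0, 0.002, 0.3, 0, 0, 0, 0, 0, 0.004, 0.3, 0, 0, 0, 0, 0, 0.005, 0.3, 0, 0, 0, 0, 0, 0.006, 0.3, 0, 0, 0, 0, 0, 0.006, 0.3]

```text
clock: 15.12
position: [0.5405, -0.2575, 0.2076]
ee_rot: [0.978, 0.208, 0.0, 0.0]
ft_force: [-3.9, 1.1, 7.3]
grip_width: 0.647
grasp_force: 66.8
```

Contact came at TCP z = 0.2076, where 0.2073 was expected for fully home. I'll relax the side load, hold briefly, then turn clockwise.

Emit:
play_rows:
  plan: [0, 0, 0, -0.0007, -0.0006, 0.001, 0.3, 0, 0, 0, -0.0007, -0.0006, 0.001, 0.3, 0, 0, 0, -0.0007, -0.0006, 0.001, 0.3]

```text
clock: 15.5
position: [0.5403, -0.2574, 0.2075]
ee_rot: [0.978, 0.208, 0.001, 0.001]
ft_force: [-2.7, 1.6, 12.3]
grip_width: 0.65
grasp_force: 67.2
```

Emit:
play_rows:
  plan: [0, 0, 6, 0, 0.0002, 0, 0.3, 0, 0, 12, 0, 0.0004, 0, 0.3, 0, 0, 18, -0.0001, 0.0005, 0, 0.3, 0, 0, 24, -0.0001, 0.0007, 0, 0.3, 0, 0, 30, -0.0002, 0.0009, 0, 0.3, 0, 0, 36, -0.0003, 0.001, 0, 0.3, 0, 0, 42, -0.0004, 0.0011, 0, 0.3, 0, 0, 48, -0.0006, 0.0013, 0, 0.3, 0, 0, 54, -0.0007, 0.0014, 0, 0.3, 0, 0, 58, -0.0008, 0.0014, 0, 0.3, 0, 0, 62, -0.0009, 0.0015, 0, 0.3, 0, 0, 62, -0.0009, 0.0015, 0, 0.3, 0, 0, 62, -0.0009, 0.0015, 0, 0.3]

```text
clock: 17.12
position: [0.5404, -0.2598, 0.2075]
ee_rot: [0.945, -0.326, 0.002, 0.0]
ft_force: [-0.1, -0.2, 9.6]
grip_width: 0.647
grasp_force: 66.7
```

```bash
python3 -c "
from workcell import status;import numpy as np
o=status.get_obs();q=o['ee_rot'];print(np.degrees(2*np.arctan2(q[1],q[0])),o['torque'].round(3),o['ft_force'].round(1),o['joint_pos'].round(2))"
```

```text
-38.04961010204559 [-0.336  0.239 -0.1  ] [-0.1 -0.2  9.6] [ 0.65  0.32 -0.35  1.57  0.11  1.27 -1.95]
```

Emit:
play_rows:
  plan: [0, 0, 2, 0, 0, 0, 0.3, 0, 0, 4, 0, 0, 0, 0.3, 0, 0, 6, 0, 0, 0, 0.3, 0, 0, 6, 0, 0, 0, 0.3, 0, 0, 6, 0, 0, 0, 0.3]

```text
clock: 17.75
position: [0.54, -0.2598, 0.2075]
ee_rot: [0.927, -0.375, 0.002, 0.001]
ft_force: [-2.3, -0.2, 11.4]
grip_width: 0.647
grasp_force: 66.7
```

```bash
python3 -c "
from workcell import status;import numpy as np
o=status.get_obs();q=o['ee_rot'];print(np.degrees(2*np.arctan2(q[1],q[0])),o['torque'].round(3),o['ft_force'].round(1),o['joint_pos'].round(2))"
```

```text
-44.01356130313741 [-0.252  0.822  0.368] [-2.3 -0.2 11.4] [ 0.64  0.32 -0.33  1.57  0.11  1.27 -2.05]
```

Emit:
play_rows:
  plan: [0, 0, 2, 0, 0, 0, 0.3, 0, 0, 4, 0, 0, 0, 0.3, 0, 0, 4, 0, 0, 0, 0.3]

```text
clock: 18.12
position: [0.5399, -0.2598, 0.2075]
ee_rot: [0.914, -0.406, 0.002, 0.001]
ft_force: [-2.6, -1.8, 11.7]
grip_width: 0.645
grasp_force: 66.7
```

```bash
python3 -c "
from workcell import status;import numpy as np
o=status.get_obs();q=o['ee_rot'];print(np.degrees(2*np.arctan2(q[1],q[0])),o['torque'].round(3),o['ft_force'].round(1),o['joint_pos'].round(2))"
```

```text
-47.92995416195312 [-0.498  1.034  1.535] [-2.6 -1.8 11.7] [ 0.63  0.32 -0.32  1.57  0.11  1.27 -2.11]
```

The 1.5 N m reaction shows the on stop is reached. I'll ease off the torque and the press, then open.

Emit:
play_rows:
  plan: [0, 0, -3, 0, 0, -0.001, 0.3, 0, 0, -3, 0, 0, -0.001, 0.3, 0, 0, -3, 0, 0, -0.001, 1, 0, 0, -3, 0, 0, -0.001, 1, 0, 0, -3, 0, 0, -0.001, 1, 0, 0, -3, 0, 0, -0.001, 1, 0, 0, -3, 0, 0, -0.001, 1, 0, 0, -3, 0, 0, -0.001, 1]

```text
clock: 19.12
position: [0.5392, -0.2591, 0.2063]
ee_rot: [0.924, -0.383, 0.0, 0.0]
ft_force: [-0.5, -0.7, 0.6]
grip_width: 1.0
grasp_force: 0.0
```

```bash
python3 g.py
```

```text
[ 0.5392 -0.2591  0.2063] [-0.5 -0.7  0.6] 19.12
```

Released. Now straight up, then measure numerically from both cameras.

Emit:
play_rows:
  plan: [0, 0, 0, 0, 0, -0.01, 1, 0, 0, 0, 0, 0, -0.02, 1, 0, 0, 0, 0, 0, -0.04, 1, 0, 0, 0, 0, 0, -0.07, 1, 0, 0, 0, 0, 0, -0.1, 1, 0, 0, 0, 0, 0, -0.14, 1, 0, 0, 0, -0.05, 0, -0.16, 1, 0, 0, 0, -0.1, 0, -0.16, 1, 0, 0, 0, -0.15, 0, -0.16, 1, 0, 0, 0, -0.15, 0, -0.16, 1]

```text
clock: 20.38
position: [0.432, -0.1507, 0.3683]
ee_rot: [0.924, -0.382, 0.002, 0.001]
ft_force: [0.5, -0.7, -0.4]
grip_width: 0.997
grasp_force: 0.0
```

```bash
cat > d.py <<'E'
from h import *
m=1e-3;np.set_printoptions(precision=1,suppress=True,linewidth=200)
A={n:np.mean([viewer.camera(n)[:,:,::-1].astype(float) for _ in range(4)],0) for n in("side","top")}
for n in A: cv2.imwrite(f"pics/{n}_end.png",A[n])
sp=[.539,-.2582,.12]
for yaw in(-46,-42,-36,-30,-24):
    for dz in(0,.01,.02):
        p=[sp[0],sp[1],sp[2]+dz,np.radians(yaw)]
        # score: handle outline dark inside, window (background) seen through
        sc=[]
        for n in A:
            mask=np.zeros((480,640),np.uint8)
            bx=lambda *b:np.array([(x,y,z) for x in b[:2] for y in b[2:4] for z in b[4:]])*m
            for b in((-17,17,-19,19,0,40),(-8,8,-28,28,39,52),(-6,6,-28,-17,46,118),(-6,6,17,28,46,118),(-6,6,-28,28,106,118)):
                hull=cv2.convexHull(proj(n,place(p,bx(*b))).astype(np.float32));cv2.fillConvexPoly(mask,np.round(hull).astype(np.int32),1)
            g=A[n].mean(2);ring=cv2.dilate(mask,np.ones((7,7)))-mask
            sc+= [g[mask>0].mean(),g[ring>0].mean()]
        print(yaw,dz,np.array(sc))
E
python3 d.py; python3 g.py
```

```text
-46 0 [30.7 48.  97.8 99.3]
-46 0.01 [31.5 50.8 98.  99.1]
-46 0.02 [36.2 53.8 98.4 99.4]
-42 0 [30.1 49.  97.7 99.1]
-42 0.01 [31.4 51.5 98.1 99.2]
-42 0.02 [35.6 54.3 98.4 99.4]
-36 0 [30.5 48.  97.4 99.2]
-36 0.01 [31.1 50.4 97.8 99.3]
-36 0.02 [35.4 54.5 98.5 99.2]
-30 0 [30.2 48.  97.2 99.2]
-30 0.01 [30.9 51.1 97.7 99.5]
-30 0.02 [34.3 54.5 98.3 99.7]
-24 0 [29.6 47.  96.9 99.3]
-24 0.01 [29.5 49.7 97.7 99.4]
-24 0.02 [32.4 53.1 98.4 99.8]
[ 0.4335 -0.1534  0.366 ] [-0.1 -0.2  0. ] 20.77[ WARN:0@2.936] global loadsave.cpp:1063 imwrite_ Unsupported depth image for selected encoder is fallbacked to CV_8U.
```

The arm blocks the top view, so I'll move it aside.

```bash
python3 g.py .46 .1 .37 -45
```

```text
[-0.    0.05 -0.06] [-0.1607 -0.1978 -0.0039]
[ 0.4335 -0.1534  0.366 ] [-0.1 -0.2  0. ] 20.77
```

Emit:
play_rows:
  plan: [0, 0, 0, -0.032, -0.04, 0, 1, 0, 0, 0, -0.064, -0.08, 0, 1, 0, 0, 0, -0.096, -0.12, 0, 1, 0, 0, 0, -0.128, -0.16, 0, 1, 0, 0, 0, -0.16, -0.198, 0, 1, 0, 0, 0, -0.16, -0.198, 0, 1, 0, 0, 0, -0.16, -0.198, 0, 1]

```text
clock: 21.65
position: [0.4571, 0.0856, 0.3651]
ee_rot: [0.923, -0.384, 0.0, 0.002]
ft_force: [-0.4, 0.4, -0.0]
grip_width: 1.002
grasp_force: 0.0
```

```bash
cat > e.py <<'E'
from h import *
m=1e-3;np.set_printoptions(precision=4,suppress=True,linewidth=200)
A={n:np.mean([viewer.camera(n)[:,:,::-1].astype(float) for _ in range(4)],0).mean(2) for n in("side","top")}
B={n:cv2.imread(f"pics/{n}0.png").astype(float).mean(2) for n in A}
bx=lambda *b:np.array([(x,y,z) for x in b[:2] for y in b[2:4] for z in b[4:]])*m
def score(q):
    p=[q[0],q[1],.12+q[3],q[2]];t=0
    for n in A:
        mask=np.zeros((1920,2560),np.uint8)
        for b in((-17,17,-19,19,0,40),(-8,8,-28,28,39,52),(-6,6,-28,-17,46,118),(-6,6,17,28,46,118),(-6,6,-28,28,106,118)):
            hull=cv2.convexHull(proj(n,place(p,bx(*b))).astype(np.float32));cv2.fillConvexPoly(mask,np.round(hull*4+1.5).astype(np.int32),255)
        a=cv2.resize(mask,(640,480),interpolation=cv2.INTER_AREA)/255.
        R=np.s_[60:230,290:500]if n=="side" else np.s_[110:260,390:510]
        # expected image: background outside, dark 30 inside
        d=(B[n]*(1-a)+D[n]*a-A[n])[R];t+=np.minimum(np.abs(d),60).mean()
    return t
D={"side":30,"top":np.percentile(A["top"][170:210,430:470],15)};print(D)
best=[]
for yaw in range(-60,31,6):
    for dz in(0,.02): best.append((score([.539,-.2582,np.radians(yaw),dz]),yaw,dz))
print(sorted(best)[:6])
from scipy.optimize import minimize
y0=sorted(best)[0][1]
r=minimize(score,[.539,-.2582,np.radians(y0),0],method="Nelder-Mead",options=dict(initial_simplex=np.array([.539,-.2582,np.radians(y0),0])+np.vstack([np.zeros(4),np.diag([.003,.003,.1,.006])])))
print(r.x,np.degrees(r.x[2]),r.fun)
# keeper / hook region vs start and bystanders
for nm,n,R in(("meter","top",np.s_[240:300,285:380]),("solder","top",np.s_[285:325,410:470]),("fan","top",np.s_[275:330,200:250])):
    print(nm,np.abs(A[n]-B[n])[R].mean())
E
python3 e.py
```

```text
{'side': 30, 'top': np.float64(20.083333333333332)}
[(np.float64(9.310118988880955), -48, 0), (np.float64(9.311980761520294), -42, 0), (np.float64(9.323518260376046), -54, 0), (np.float64(9.32434260693384), -36, 0), (np.float64(9.327185286336757), -30, 0), (np.float64(9.349034522131294), -60, 0)]
[ 0.5406 -0.2584 -0.788   0.    ] -45.14929305028479 9.27458196984676
meter 20.555131578947368
solder 8.511840277777777
fan 16.77321212121212
```

The fit puts the handle fully home (height offset 0) with its bow at about -45°, which matches the on stop plus the loose fit. Nothing is touching it, so I'll hand in.

```bash
python3 -c "
from workcell import manip
print(manip.hand_in())"
```

```text
the job is handed in; nothing more can be done
None
```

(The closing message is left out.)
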